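# Set up a casting under a strap clamp for drilling

### The arm

A 7-joint arm with a two-finger parallel gripper is mounted at the origin on a cart in front of the work surface, level with it; the furniture and walls round the work are solid. World frame = base frame: x ahead of the robot, y to its left, z up, the work surface at z = 0. Lengths are in m, angles in rad, forces in N, time in s.
With the tool pointing down it reaches from about 0.425 to 0.825 m from the base axis. Payload 3.6 kg.
Tool frame: the origin (TCP) lies at the very end of the fingers, on their centre line; the grasp point (between the pads) lies 19 mm behind it; z points along the fingers, y is the line along which they close (so a half turn about z gives the same grasp; the last joint's range is limited). The gripper opens to 85 mm and grips with 20 to 120 N. Pads are 22 mm wide; open, the fingers measure 114 mm over their backs; the gripper's body (76 mm by 85 mm) begins 54 mm behind the grasp point. The pads swing forward as they close: fully open they stand 13 mm farther back than shut.
Start: joints at [1.185, 0.615, -0.013, 1.423, 0.008, 1.103, -0.04], TCP at [0.228, -0.609, 0.231] pointing down, gripper open.
Joint ranges: [-3.12, 3.12], [-0.3, 2.06], [-1.34, 1.32], [0.26, 2.42], [-1.36, 4.5], [0.01, 1.98], [-2.84, 2.84]. Speed limits (rad/s): [2.79, 2.79, 3.14, 3.14, 3.14, 3.14, 3.14].

### API

Orientations are given as [roll, pitch, yaw] about the fixed x, y, z axes, in that order (R = Rz(yaw) Ry(pitch) Rx(roll)).
In Python, from cell import ctrl gives the robot as it stands.
- The arm moves only by the tool carry_out, never from a script. Its argument "deltas" is text: rows parted by semicolons, each of 4 numbers parted by spaces: the shift along the world's x, y, z in units of 40 mm (1.0 is 40 mm), then the turn about the world's z in units of 5 degrees (1.0 is 5 degrees). A call has 1 to 10 rows; each row is the pose to reach, as a shift and turn from the pose commanded when the call began; what a row does not reach only later rows make up. A row lasts 1/8 s, in which the tool goes at most 62.5 mm and 10.7 degrees, less where a joint would pass 70% of its speed; a pose out of reach is approached as far as the arm can. A call with a gripper value outside its range is refused whole. "claw" is the finger opening in mm, from 0 to 85.4, set as the call begins (left out, the last holds). The fingers move at their own pace and stop on an object; the grip force is fixed at half the most. Time passes only in rows, so rows that repeat a pose let the fingers close. It gives the time, the measured TCP pose, the force, the opening and the grip force at its end, in the units of the state.
- ctrl.get_state(): the state, without advancing time (a new reading comes with each control period).
- ctrl.camera(name): name is "scene" or "top"; returns the picture (400x640x3 uint8, red, green, blue); there is no depth.
- ctrl.camera_params(name): a dict with "camera_matrix" (3x3 intrinsics, pixels), "k1" (the pictures are not rectified: a ray, as slopes to the right and down, at radius r is drawn at 1 + k1 r^2 times it, then the intrinsics apply), "R" (3x3) and "t" (3): a world point X has camera coordinates R X + t. Camera axes: x right, y down, z forward; pixel columns grow to the right and rows downward; lengths in m; the calibration is good to about 2 mm. A picture is of the moment at which its call begins. camera_params takes no time and is no camera call.
- ctrl.close_job(): hands the job in; it is judged then, once.
The state is a dict: "t": time; "joints": joint angles; "qd": joint speeds; "joint_efforts": joint torques, N m; "tool_pos": TCP position; "orientation": TCP orientation; "ft_force": force on the tool from outside, world axes, zero at the start; "moment": the same for the moment, N m; "grip_width": opening from 0.0 (shut) to 1.0 (fully open); "grasp_force": force on a finger pad.
Only numpy, scipy, OpenCV 4.12 (cv2) and the standard library are available. Lean on these libraries where they do the work, as an engineer would, in place of code of your own. Each camera call takes 0.05 s, during which the arm holds its last target. There are 200 camera calls.

### The job

Set the aluminium arm up for drilling on the clamping plate: lay the pine backing board lengthwise on the plate, centred and up to the dark stop bar, and the arm lengthwise along the middle of the board with its round boss at the stop-bar end and its flat pad reaching towards the stud. On the slotted side of the plate, in line behind the stud as seen from the board, stand the one coloured packing block whose height equals board plus pad together; then bridge the slotted strap level from that block to the pad with the stud through its slot, and drop the brass washer over the stud onto the strap. Do not disturb the spectacles.

Things in the scene. Friction and masses are not known exactly. Their poses are not given: they have to be found in the camera images.
- clamp_plate: Fixed grey steel clamping plate, 220 x 90 x 12 mm. Origin: centre of its underside; x along it towards the stop bar, y across, z up; top face at z = 12 mm. An open slot 14 mm wide runs along its middle from the -x end to x = -13 mm. Across the +x end stands the dark stop bar, 12 thick, 70 wide, 14 mm high above the top face; its inner face is at x = +98 mm.
- stud: Fixed threaded brass-coloured stud, 12 mm diameter, upright in the plate's slot at a place along it that varies (36 to 50 mm from the plate's centre, away from the stop bar). Origin: on the stud's axis at the plate's top face; axes as the plate's. It rises 68 mm above the plate's top face, the last 6 mm tapered.
- backing_board: Loose pine board, 60 mm wide (x), 120 mm long (y), 19 mm thick, 0.1 kg or so. Origin: centre of its underside.
- cast_arm: Loose aluminium arm casting, 95 mm long, 0.3 kg. Origin: on the underside, under the centre of its round boss (42 mm across, 34 mm high, dark pilot hole on top). A flat pad 42 mm wide, 18 mm thick runs from it to x = -74 mm; a thin web on it, up to 30 mm high, ends at x = -40 mm, beyond which the pad is clear for the strap. Good grasp: across the width at x = -30 mm.
- packer_red: Loose packing block, red sides, bare steel top with a dark bore: 30 mm (x) x 40 mm (y), 25 mm high. Origin: centre of its underside, z up.
- packer_blue: Loose packing block, blue sides, bare steel top with a dark bore: 30 mm (x) x 40 mm (y), 37 mm high. Origin: centre of its underside, z up.
- packer_yellow: Loose packing block, yellow sides, bare steel top with a dark bore: 30 mm (x) x 40 mm (y), 49 mm high. Origin: centre of its underside, z up.
- strap: Loose dark steel clamp strap, a flat bar 120 mm long (x), 34 mm wide (y), 12 mm thick, 0.3 kg, with a slot 16 mm wide and 52 mm long through its middle. Origin: centre of its underside. Same both ways round.
- washer: Loose thick brass washer, 36 mm outside diameter, 16 mm hole, 10 mm thick. Origin: centre of its underside, z up.
- spectacles: A pair of dark red spectacles, open, about 141 x 142 x 42 mm, lying near the work; to be left alone. Origin: centre of the underside.
There are look-alikes about, which are no part of the job. What is shaped like the washer but purple or white is not meant.

How it is judged:
At the end, for the whole second after the job is handed in: Board on the plate (within 12 mm, 7 deg, gap to stop bar under 15 mm), arm on the board (boss axis 10 to 46 mm from the bar), 37 mm block 20 to 65 mm behind the stud, strap resting on block and arm, level within 2.5 deg, stud in its slot, washer on it round the stud; all at rest (x of backing_board in the frame of clamp_plate between 0.024 and 0.041 m and y of backing_board in the frame of clamp_plate between -0.012 and 0.012 m and z of backing_board in the frame of clamp_plate between 0.009 and 0.015 m and angle between the y axis of backing_board and the x axis of clamp_plate, either way round below 0.12 rad and x of cast_arm in the frame of clamp_plate between 0.052 and 0.088 m and y of cast_arm in the frame of clamp_plate between -0.012 and 0.012 m and z of cast_arm in the frame of clamp_plate between 0.028 and 0.034 m and angle between the x axis of each of cast_arm, strap and the x axis of clamp_plate, either way round below 0.12 rad and x of packer_blue in the frame of stud between -0.065 and -0.02 m and y of packer_blue in the frame of clamp_plate between -0.015 and 0.015 m and z of packer_blue in the frame of clamp_plate between 0.009 and 0.015 m and angle between packer_blue's own z axis and vertical below 0.06 rad and angle between strap's own z axis and vertical below 0.045 rad and z of strap in the frame of clamp_plate between 0.046 and 0.052 m and contact force between strap and packer_blue above 0.2 N and contact force between strap and cast_arm above 0.2 N and horizontal distance between washer and stud below 0.005 m and angle between washer's own z axis and vertical below 0.08 rad and z of washer in the frame of clamp_plate between 0.058 and 0.064 m and linear speed of each of backing_board, cast_arm, packer_blue, strap, washer below 0.01 m/s); the robot touches nothing.
It fails at once if the spectacles are pushed more than 20 mm (distance of spectacles from where it was at the start of the episode above 0.02 m).
It also fails if it takes over 115 s, if anything falls off the work surface, if the arm or the gripper's body presses on something with over 40 N, if the wrist force passes 120 N, or if a joint passes its speed limit or range.

## Working session

There is one attempt and no reset: what is moved stays moved. The work goes in short steps, Python scripts to look and compute and a tool call to move; the robot and the scene stay as the last step left them, time stands still between calls to the robot, and variables do not carry over. Pictures are saved under pics/ and viewed, at most 14 in all, crops included, and the job is handed in when it is done.

Besides the shell and the picture viewer there is one more tool, called after ">>>" as a command line: name --argument value ..., lists and objects as JSON in quotes. carry_out: Moves the arm, as the interface text tells. Its arguments: {"type":"object","properties":{"deltas":{"type":"string"},"claw":{"type":"number"}},"required":["deltas"]}

```bash
mkdir -p pics; ls; python3 - <<'E'
from cell import ctrl
import cv2, numpy as np
for n in("scene","top"):
    im=ctrl.camera(n); np.save(f"pics/{n}0.npy",im); cv2.imwrite(f"pics/{n}0.png",cv2.cvtColor(im,cv2.COLOR_RGB2BGR))
    p=ctrl.camera_params(n); print(n,{k:np.round(v,4).tolist() for k,v in p.items()})
s=ctrl.get_state();print(s)
E
```

```text
pics
scene {'camera_matrix': [[443.4311, 0.0, 321.2549], [0.0, 443.4311, 201.5026], [0.0, 0.0, 1.0]], 'k1': -0.1237, 'R': [[-0.6239, -0.7815, -0.0067], [-0.5698, 0.4607, -0.6805], [0.5349, -0.4207, -0.7327]], 't': [0.1375, 0.4507, 0.6721]}
top {'camera_matrix': [[480.4107, 0.0, 318.5925], [0.0, 480.4107, 201.4265], [0.0, 0.0, 1.0]], 'k1': -0.1493, 'R': [[-0.0111, -0.9995, 0.031], [-0.9862, 0.0058, -0.1653], [0.165, -0.0324, -0.9858]], 't': [-0.2577, 0.5033, 0.9156]}
{'t': 0.1, 'joints': array([ 1.1854628 ,  0.61584475, -0.01260646,  1.42475333,  0.00813475,
        1.10341428, -0.04040207]), 'qd': array([-2.23412314e-04, -9.99881687e-04, -1.02181813e-03, -5.79766520e-03,
        2.64443592e-04, -9.37384951e-05,  3.48962308e-04]), 'joint_efforts': array([ 1.42041335e-03, -4.70381713e+01,  2.60412768e-01, -1.71571201e+01,
        1.01492231e-02,  5.85079935e-03,  3.31330483e-06]), 'tool_pos': array([ 0.22802022, -0.60794797,  0.23023473]), 'orientation': array([-3.13922467e+00,  6.73201535e-05,  3.58904604e-01]), 'ft_force': array([-0.03801467, -0.52926586, -0.00772277]), 'moment': array([ 0.03635005, -0.01774542, -0.00553949]), 'grasp_force': 0.0, 'grip_width': 0.9983821352867535}
```

View pics/scene0.png

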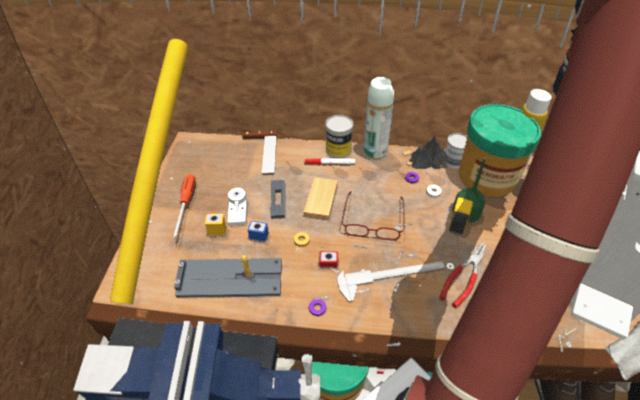

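View pics/top0.png

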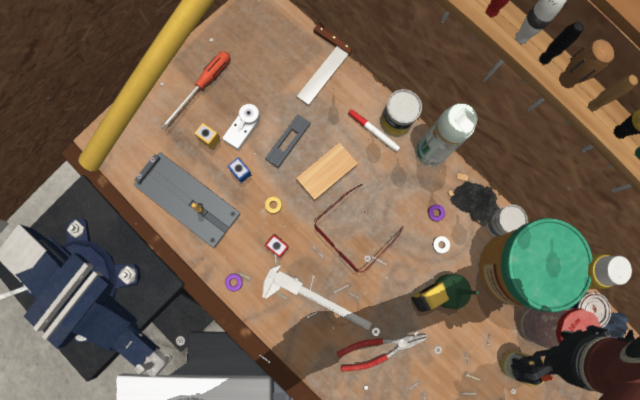

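```bash
cat > h.py <<'E'
import numpy as np, cv2
from cell import ctrl
P={n:ctrl.camera_params(n) for n in("scene","top")}
def ray(n,uv):
    p=P[n];K=np.array(p["camera_matrix"]);D=np.array([p["k1"],0,0,0.])
    s=cv2.undistortPoints(np.array(uv,float).reshape(-1,1,2),K,D).reshape(-1,2)
    R=np.array(p["R"]);return -R.T@np.array(p["t"]),np.c_[s,np.ones(len(s))]@R
def plane(n,uv,z):
    o,d=ray(n,uv);return o+d*((z-o[2])/d[:,2])[:,None]
def proj(n,X):
    p=P[n];r,_=cv2.Rodrigues(np.array(p["R"]))
    return cv2.projectPoints(np.array(X,float).reshape(-1,1,3),r,np.array(p["t"],float),np.array(p["camera_matrix"]),np.array([p["k1"],0,0,0.]))[0].reshape(-1,2)
def tri(a,b):  # scene uv, top uv -> point, miss distance
    o1,d1=ray("scene",[a]);o2,d2=ray("top",[b]);d1=d1[0];d2=d2[0]
    s=np.linalg.lstsq(np.c_[d1,-d2],o2-o1,rcond=None)[0]
    p,q=o1+s[0]*d1,o2+s[1]*d2;return (p+q)/2,np.linalg.norm(p-q)
def shot(n,f):
    im=ctrl.camera(n);np.save(f"pics/{f}.npy",im);return im
def crop(im,f,x0,y0,x1,y1,k):
    cv2.imwrite(f"pics/{f}.png",cv2.resize(cv2.cvtColor(im[y0:y1,x0:x1],cv2.COLOR_RGB2BGR),None,fx=k,fy=k,interpolation=cv2.INTER_CUBIC))
E
python3 - <<'E'
from h import *
t=np.load("pics/top0.npy");s=np.load("pics/scene0.npy")
crop(t,"topc",130,90,370,270,3.3); crop(s,"scenec",165,170,355,310,4.2)
E
```

```text
(no output)
```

View pics/topc.png

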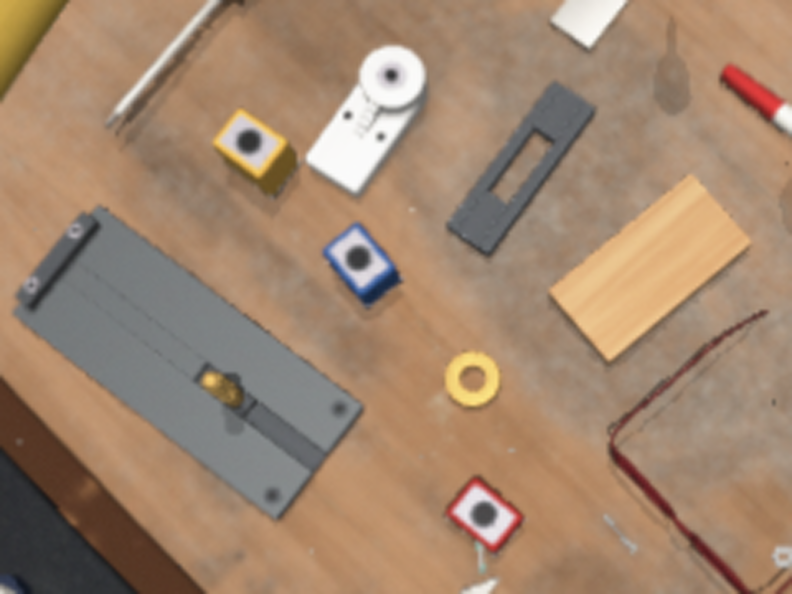

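View pics/scenec.png

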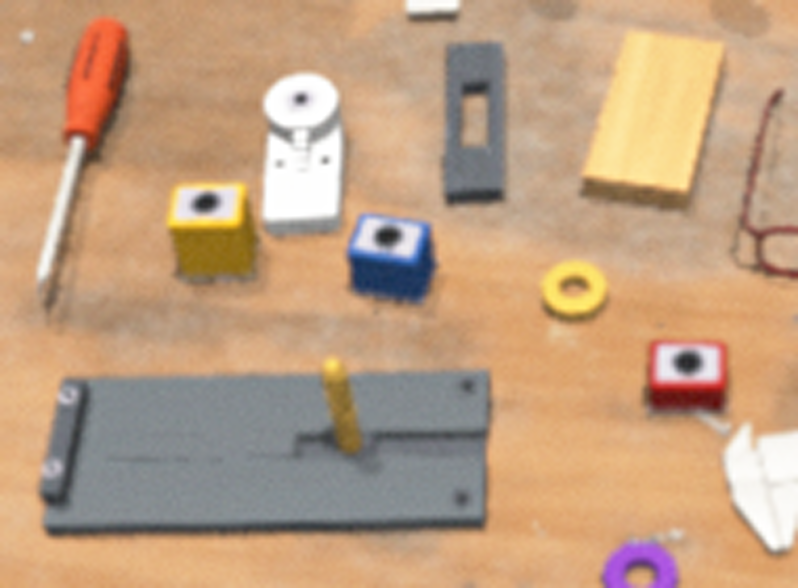

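```bash
python3 - <<'E'
from h import *
T=lambda p:((p[0]+.5)/3.3-.5+130,(p[1]+.5)/3.3-.5+90)
S=lambda p:((p[0]+.5)/4.2-.5+165,(p[1]+.5)/4.2-.5+170)
items={
"bluebore":[((388,236),(358,258))],
"bosshole":[((301,98),(391,75))],
"padcorn":[((265,220),(307,160)),((341,217),(357,193))],
"strap":[((447,44),(555,82)),((502,44),(596,108)),((503,190),(488,254)),((446,192),(447,228))],
"slot":[((462,83),(538,129)),((488,83),(555,141)),((489,148),(507,206)),((461,148),(488,188))],
"board":[((630,30),(692,175)),((723,42),(750,240)),((688,193),(610,362)),((583,180),(549,292))],
"washer":[((575,287),(472,379))],
"plate":[((65,378),(100,207)),((45,525),(15,312)),((488,372),(362,407)),((486,520),(277,519))],
"screws":[((467,386),(340,408)),((461,498),(272,495)),((67,395),(75,231)),((53,468),(31,285))],
"slotend":[((297,437),(206,364)),((488,433),(328,448)),((486,461),(314,468))],
"studtip":[((333,362),(207,378))],
}
for k,v in items.items():
    X=[]
    for a,b in v:
        p,m=tri(S(a),T(b));X.append(p);print(k,np.round(p*1000,1),"miss",round(m*1000,1))
    if len(v)==4:
        X=np.array(X);e=(X[0]+X[1]-X[2]-X[3]);print("  ctr",np.round(X.mean(0)*1e3,1),"axis01-23 deg",np.degrees(np.arctan2(e[1],e[0])).round(1),np.linalg.norm(e)*500)
for n in P: print(n,ray(n,[(0,0)])[0])
t=np.load("pics/top0.npy")
hsv=cv2.cvtColor(t,cv2.COLOR_RGB2HSV)
for q in [(472,360),(650,270),(357,285),(215,382)]:
    u,v=T(q);print(q,hsv[int(v+.5),int(u+.5)])
E
```

```text
bluebore [574.  -98.   34.9] miss 0.7
bosshole [ 694.4 -116.    32.6] miss 0.8
padcorn [645.6 -59.7  10.3] miss 1.9
padcorn [622.3 -93.6   9.8] miss 1.0
strap [ 698.6 -219.5    8.7] miss 3.1
strap [ 681.1 -246.8    5.4] miss 1.3
strap [ 582.5 -177.4    7.8] miss 0.5
strap [ 599.7 -150.8    9.7] miss 1.6
  ctr [ 640.5 -198.6    7.9] axis01-23 deg -35.0 120.5359046924094
slot [ 666.9 -208.5    7. ] miss 2.8
slot [ 658.1 -220.2    6.8] miss 1.0
slot [ 614.  -189.6    8. ] miss 0.1
slot [ 626.2 -177.5    6. ] miss 0.9
  ctr [ 641.3 -198.9    6.9] axis01-23 deg -36.0 52.40958170818208
board [ 632.  -307.9   17. ] miss 1.1
board [ 588.6 -344.3   17.6] miss 0.2
board [ 511.3 -254.4   13.3] miss 0.8
board [ 557.2 -215.9   11.1] miss 1.7
  ctr [ 572.3 -280.6   14.8] axis01-23 deg -50.1 118.65914807381816
washer [ 501.9 -167.6    6.9] miss 0.4
plate [618.1  77.3   7.4] miss 6.4
plate [547.5 128.2   5.1] miss 0.4
plate [484.6 -98.4   7.6] miss 1.0
plate [414.1 -46.3   5.7] miss 0.5
  ctr [516.   15.2   6.5] axis01-23 deg 52.7 220.18824733744293
screws [483.9 -84.6   7.9] miss 0.9
screws [429.2 -43.2   9.8] miss 0.9
screws [595.9  85.3  24.9] miss 1.4
screws [560.7 111.5  25. ] miss 0.3
  ctr [517.4  17.3  16.9] axis01-23 deg -126.9 203.5006669030137
slotend [512.5   1.3   7.3] miss 0.7
slotend [458.4 -77.5   1.4] miss 2.0
slotend [446.4 -68.1  -1.3] miss 1.1
studtip [490.9 -17.4  79.8] miss 1.5
scene [-0.01691958  0.18256578  0.80006336]
top [ 0.34249719 -0.23086464  0.99370172]
(472, 360) [ 23 125 245]
(650, 270) [ 16 112 227]
(357, 285) [115  39 198]
(215, 382) [ 19 137 194]
```

The top crop shows the plate (corners at crop px (100,207), (15,312), (362,407), (277,519)), the stud tip at (207,378) and the other parts. The triangulated heights agree with the text to within about 4 mm. I'll fetch the board first.

>>> carry_out --deltas "0 0 1.5 2; 0 0 3 4; 1.2 1.2 3 6; 2.4 2.3 3 8; 3.6 3.5 3 10; 4.9 4.6 3 12; 6.1 5.8 3 14; 7.3 7 3 16; 8.6 8.15 3 18; 8.6 8.15 3 20" --claw 74

```text
t: 1.35
tool_pos: [0.5743, -0.2785, 0.3507]
orientation: [3.141, -0.002, 2.115]
ft_force: [-0.2, -0.5, 0.4]
grip_width: 0.872
grasp_force: 0.0
```

>>> carry_out --deltas "0 0 -1.2 1.85; 0 0 -2.4 1.85; 0 0 -3.6 1.85; 0 0 -4.8 1.85; 0 0 -5.8 1.85; 0 0 -5.8 1.85"

```text
t: 2.1
tool_pos: [0.5692, -0.282, 0.1154]
orientation: [-3.137, -0.008, 2.266]
ft_force: [-0.4, -1.0, -0.8]
grip_width: 0.868
grasp_force: 0.0
```

```bash
python3 - <<'E'
from h import *
s=ctrl.get_state();print({k:np.round(s[k],4) for k in("t","tool_pos","orientation","ft_force","grip_width","joints")})
t=shot("top","top1");c=shot("scene","scene1")
crop(np.hstack([t[60:310,230:450],c[130:380,270:450]]),"m1",0,0,400,250,2)
E
```

```text
{'t': np.float64(2.1), 'tool_pos': array([ 0.5692, -0.282 ,  0.1154]), 'orientation': array([-3.137 , -0.008 ,  2.2657]), 'ft_force': array([-0.3747, -1.0095, -0.8404]), 'grip_width': np.float64(0.8684), 'joints': array([ 0.6908,  0.7583, -0.4656,  1.5787,  0.4014,  0.9107,  0.7784])}
```

View pics/m1.png

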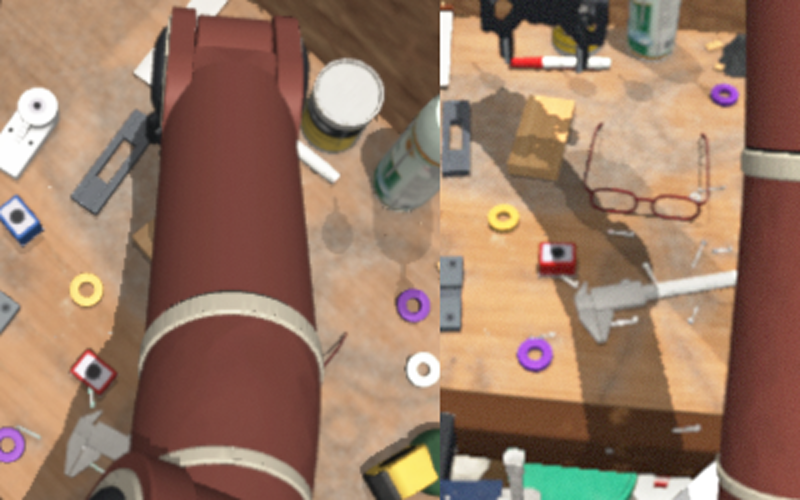

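>>> carry_out --deltas "0.05 0.03 -1 0; 0.05 0.03 -2 0; 0.05 0.03 -2.7 0; 0.05 0.03 -2.7 0; 0.05 0.03 -2.7 0; 0.05 0.03 -2.7 0"

```text
t: 2.95
tool_pos: [0.5759, -0.2819, 0.0137]
orientation: [3.14, 0.004, 2.265]
ft_force: [-0.3, -0.0, 0.2]
grip_width: 0.862
grasp_force: 0.0
```

>>> carry_out --deltas "0 0 -0.2 0; 0 0 -0.2 0; 0 0 -0.2 0"

```text
t: 3.32
tool_pos: [0.5742, -0.2813, 0.0032]
orientation: [-3.141, -0.0, 2.266]
ft_force: [1.1, -0.1, 0.8]
grip_width: 0.867
grasp_force: 0.0
```

>>> carry_out --deltas "0 0 0 0; 0 0 0 0; 0 0 0 0; 0 0 0 0; 0 0 0 0" --claw 50

```text
t: 3.95
tool_pos: [0.5748, -0.2814, 0.0039]
orientation: [3.141, 0.001, 2.266]
ft_force: [-0.6, 0.3, 5.4]
grip_width: 0.686
grasp_force: 66.4
```

>>> carry_out --deltas "0 0 1.4 0; 0 0 2.7 0; -0.1 1.2 2.7 -2; -0.2 2.4 2.7 -4; -0.4 3.6 2.7 -6; -0.6 4.8 2.7 -8; -0.8 6 2.7 -10; -0.9 7.1 2.7 -12; -0.99 8.05 2.7 -14; -0.99 8.05 2.7 -15.38"

```text
t: 5.2
tool_pos: [0.5332, 0.0457, 0.1105]
orientation: [-3.138, -0.001, 0.927]
ft_force: [0.1, -0.1, -0.9]
grip_width: 0.682
grasp_force: 65.7
```

>>> carry_out --deltas "0 0 0 0; 0 0 -0.8 0; 0 0 -1.6 0; 0 0 -1.9 0; 0 0 -1.9 0; 0 0 -1.9 0"

```text
t: 5.95
tool_pos: [0.5355, 0.0404, 0.0362]
orientation: [3.14, -0.001, 0.923]
ft_force: [0.4, 0.3, 0.0]
grip_width: 0.681
grasp_force: 65.7
```

```bash
python3 - <<'E'
from h import *
s=ctrl.get_state();print({k:np.round(s[k],4) for k in("t","tool_pos","orientation","ft_force","grip_width","joints")})
t=shot("top","top2");c=shot("scene","scene2")
crop(np.hstack([t[100:300,100:300],c[200:400,120:320]]),"m2",0,0,400,200,2)
E
```

```text
{'t': np.float64(5.95), 'tool_pos': array([0.5355, 0.0404, 0.0362]), 'orientation': array([ 3.1402e+00, -1.4000e-03,  9.2330e-01]), 'ft_force': array([0.3641, 0.3471, 0.0416]), 'grip_width': np.float64(0.6815), 'joints': array([-0.0861,  0.7162, -0.0462,  1.9355,  0.0644,  0.4893, -0.8252])}
```

View pics/m2.png

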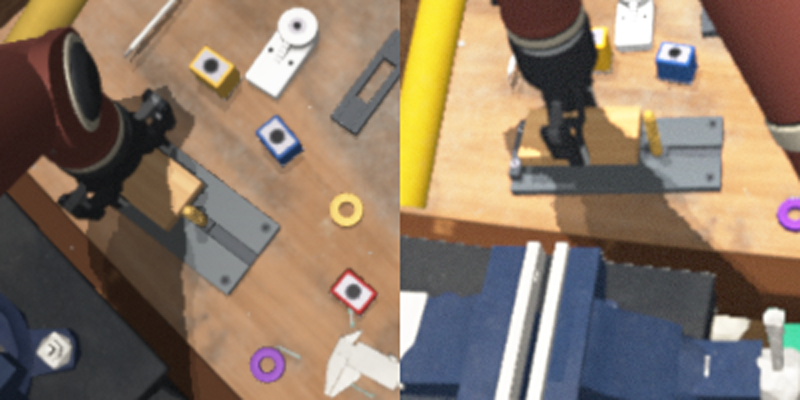

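>>> carry_out --deltas "0 0 -0.25 0; 0 0 -0.45 0; 0 0 -0.5 0; 0 0 -0.5 0; 0 0 -0.5 0"

```text
t: 6.68
tool_pos: [0.5343, 0.0406, 0.0158]
orientation: [-3.141, 0.0, 0.924]
ft_force: [-2.2, -0.1, 7.3]
grip_width: 0.684
grasp_force: 66.5
```

>>> carry_out --deltas "0 0 0 0; 0 0 0 0; 0 0 0 0" --claw 74

```text
t: 7.05
tool_pos: [0.5346, 0.0406, 0.0151]
orientation: [-3.141, 0.0, 0.924]
ft_force: [0.7, 0.2, -0.6]
grip_width: 0.863
grasp_force: 0.0
```

>>> carry_out --deltas "0 0 0.7 0; 0 0 2 0; 0.6 -0.6 3 0; 1.8 -1.8 3 0; 3 -3 3 0; 3 -3 3 0"

```text
t: 7.8
tool_pos: [0.6564, -0.0857, 0.1347]
orientation: [3.138, 0.002, 0.916]
ft_force: [-0.9, 0.8, -0.7]
grip_width: 0.865
grasp_force: 0.0
```

```bash
python3 - <<'E'
from h import *
s=ctrl.get_state();print({k:np.round(s[k],4) for k in("t","tool_pos","orientation","ft_force","grip_width","joints")})
t=shot("top","top3");c=shot("scene","scene3")
crop(np.hstack([t[120:280,120:320],c[220:380,150:350]]),"m3",0,0,400,160,2)
E
```

```text
{'t': np.float64(7.8), 'tool_pos': array([ 0.6564, -0.0857,  0.1347]), 'orientation': array([3.1379e+00, 2.3000e-03, 9.1620e-01]), 'ft_force': array([-0.9229,  0.8216, -0.7349]), 'grip_width': np.float64(0.8651), 'joints': array([ 0.1306,  0.7271, -0.0635,  1.4965,  0.058 ,  0.9179, -0.6066])}
```

View pics/m3.png

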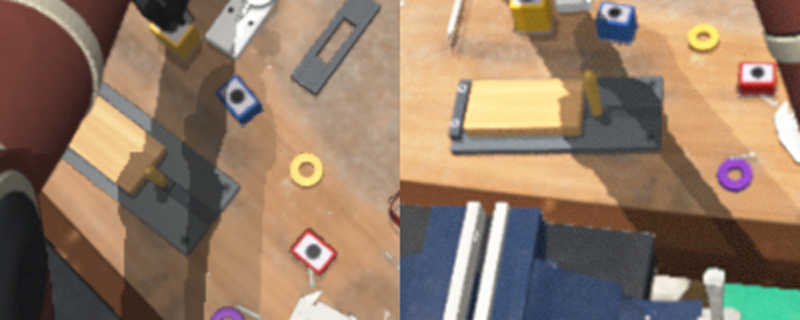

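>>> carry_out --deltas "0.1 -0.1 0 -2; 0.2 -0.3 0 -4; 0.37 -0.5 0 -6; 0.37 -0.5 0 -8; 0.37 -0.5 0 -10; 0.37 -0.5 0 -12; 0.37 -0.5 0 -14; 0.37 -0.5 0 -16; 0.37 -0.5 -0.5 -17.2; 0.37 -0.5 -1 -17.2" --claw 62

```text
t: 9.15
tool_pos: [0.6686, -0.0963, 0.0944]
orientation: [-3.14, 0.002, -0.574]
ft_force: [0.3, -0.5, -0.3]
grip_width: 0.721
grasp_force: 0.0
```

>>> carry_out --deltas "0 0 -1 0; 0 0 -1.5 0; 0 0 -1.5 0; 0 0 -1.5 0"

```text
t: 9.65
tool_pos: [0.6704, -0.0996, 0.0365]
orientation: [-3.141, -0.002, -0.577]
ft_force: [0.0, 0.0, -0.3]
grip_width: 0.729
grasp_force: 0.0
```

```bash
python3 - <<'E'
from h import *
s=ctrl.get_state();print({k:np.round(s[k],4) for k in("t","tool_pos","orientation","ft_force","grip_width","joints")})
t=shot("top","top4");c=shot("scene","scene4")
crop(np.hstack([t[60:210,180:330],c[130:280,180:330]]),"m4",0,0,300,150,2.6)
E
```

```text
{'t': np.float64(9.65), 'tool_pos': array([ 0.6704, -0.0996,  0.0365]), 'orientation': array([-3.1406e+00, -2.2000e-03, -5.7710e-01]), 'ft_force': array([ 0.0198,  0.0275, -0.2867]), 'grip_width': np.float64(0.7288), 'joints': array([-0.0491,  0.8874,  0.3028,  1.518 , -0.3333,  0.7849, -1.7626])}
```

View pics/m4.png

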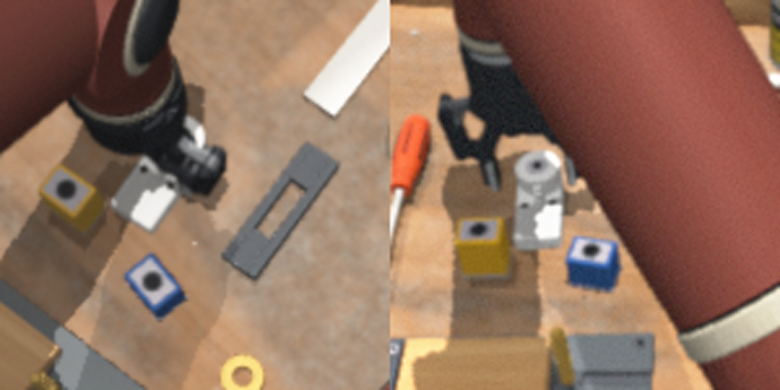

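>>> carry_out --deltas "0 0 -0.5 0; 0 0 -0.79 0; 0 0 -0.79 0; 0 0 -0.79 0"

```text
t: 10.25
tool_pos: [0.6695, -0.0995, 0.0036]
orientation: [3.141, -0.0, -0.578]
ft_force: [-0.1, -0.2, 0.3]
grip_width: 0.726
grasp_force: 0.0
```

>>> carry_out --deltas "0 0 0 0; 0 0 0 0; 0 0 0 0; 0 0 0 0" --claw 34

```text
t: 10.75
tool_pos: [0.6701, -0.0996, 0.0046]
orientation: [-3.141, -0.002, -0.577]
ft_force: [-0.2, 0.5, 6.5]
grip_width: 0.476
grasp_force: 63.8
```

>>> carry_out --deltas "0 0 1.4 0; 0 0 2.8 1; -0.5 0.5 2.8 3; -1 1.1 2.8 5; -1.5 1.7 2.8 7; -2 2.3 2.8 9; -2.5 2.8 2.8 11; -3 3.4 2.8 13; -3.24 3.67 2.8 15; -3.24 3.67 2.8 17.2"

```text
t: 12.0
tool_pos: [0.5374, 0.0491, 0.1146]
orientation: [-3.138, 0.002, 0.928]
ft_force: [0.6, 0.5, -2.9]
grip_width: 0.473
grasp_force: 62.9
```

>>> carry_out --deltas "0 0 0 0; 0 0 -0.8 0; 0 0 -1.6 0; 0 0 -1.8 0; 0 0 -1.8 0; 0 0 -1.8 0"

```text
t: 12.75
tool_pos: [0.5409, 0.0475, 0.0448]
orientation: [3.14, -0.002, 0.918]
ft_force: [-1.0, 0.8, -2.9]
grip_width: 0.471
grasp_force: 62.8
```

>>> carry_out --deltas "0 0 -0.15 0; 0 0 -0.23 0; 0 0 -0.23 0; 0 0 -0.23 0"

```text
t: 13.25
tool_pos: [0.5401, 0.0474, 0.0356]
orientation: [3.141, -0.001, 0.919]
ft_force: [-1.1, -0.0, 6.6]
grip_width: 0.471
grasp_force: 63.9
```

>>> carry_out --deltas "0 0 0 0; 0 0 0 0; 0 0 0 0" --claw 64

```text
t: 13.62
tool_pos: [0.54, 0.0475, 0.0344]
orientation: [3.141, -0.0, 0.919]
ft_force: [-0.0, 0.1, 0.2]
grip_width: 0.743
grasp_force: 0.0
```

>>> carry_out --deltas "0 0 0.7 0; 0 0 2 0; 0 0 3 0; 0.3 -1.5 2.7 0; 0.6 -3 2.3 0; 0.84 -3.65 2.3 0; 0.84 -3.65 2.3 0"

```text
t: 14.5
tool_pos: [0.5735, -0.1023, 0.126]
orientation: [3.141, 0.002, 0.913]
ft_force: [-1.0, 0.8, 0.2]
grip_width: 0.753
grasp_force: 0.0
```

```bash
python3 - <<'E'
from h import *
s=ctrl.get_state();print({k:np.round(s[k],4) for k in("t","tool_pos","orientation","ft_force","grip_width","joints")})
t=shot("top","top5");c=shot("scene","scene5")
crop(np.hstack([t[120:280,120:320],c[220:380,150:350]]),"m5",0,0,400,160,2)
E
```

```text
{'t': np.float64(14.5), 'tool_pos': array([ 0.5735, -0.1023,  0.126 ]), 'orientation': array([3.1407e+00, 1.5000e-03, 9.1300e-01]), 'ft_force': array([-0.9534,  0.8163,  0.2455]), 'grip_width': np.float64(0.7535), 'joints': array([ 0.1881,  0.631 , -0.0794,  1.7443,  0.0699,  0.769 , -0.5842])}
```

View pics/m5.png

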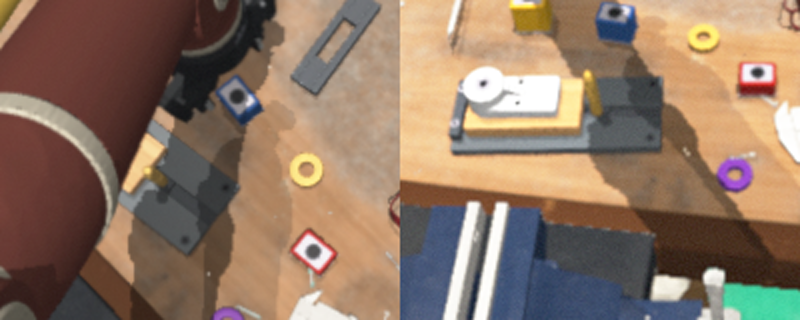

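>>> carry_out --deltas "0 0 0 2; 0 0 0 4; 0 0 0 6; 0 0 0 8; 0 0 0 10; 0 0 0 12; 0 0 0 14; 0 0 0 15.4; 0 0 -0.5 15.4; 0 0 -1 15.4"

```text
t: 15.85
tool_pos: [0.5736, -0.0958, 0.0867]
orientation: [3.14, -0.0, 2.267]
ft_force: [0.6, 0.0, -0.1]
grip_width: 0.747
grasp_force: 0.0
```

>>> carry_out --deltas "0 0 -0.8 0; 0 0 -1.6 0; 0 0 -1.9 0; 0 0 -1.9 0; 0 0 -1.9 0"

```text
t: 16.48
tool_pos: [0.5745, -0.098, 0.0118]
orientation: [3.14, 0.001, 2.264]
ft_force: [0.4, 1.2, 0.4]
grip_width: 0.75
grasp_force: 0.0
```

>>> carry_out --deltas "0 0 0 0; 0 0 0 0; 0 0 0 0; 0 0 0 0" --claw 30

```text
t: 16.98
tool_pos: [0.5746, -0.0986, 0.0119]
orientation: [3.14, 0.002, 2.263]
ft_force: [0.1, 0.7, 6.5]
grip_width: 0.457
grasp_force: 62.2
```

>>> carry_out --deltas "0 0 1.5 0; 0 0 3 -1; -0.6 0.2 3 -3; -1.2 0.5 3 -5; -1.8 0.8 3 -7; -2.4 1 3 -9; -2.72 1.19 3 -11; -2.72 1.19 3 -13; -2.72 1.19 3 -15; -2.72 1.19 3 -15.35"

```text
t: 18.23
tool_pos: [0.4641, -0.0508, 0.1303]
orientation: [-3.141, 0.001, 0.924]
ft_force: [-0.4, -0.5, -1.7]
grip_width: 0.458
grasp_force: 61.7
```

>>> carry_out --deltas "0 0 0 0; 0 0 -1 0; 0 0 -2 0; 0 0 -2.5 0; 0 0 -2.5 0; 0 0 -2.5 0"

```text
t: 18.98
tool_pos: [0.4653, -0.0511, 0.0311]
orientation: [3.141, -0.001, 0.924]
ft_force: [0.5, -0.5, -1.7]
grip_width: 0.457
grasp_force: 61.6
```

>>> carry_out --deltas "0 0 -0.1 0; 0 0 -0.18 0; 0 0 -0.18 0; 0 0 -0.18 0"

```text
t: 19.48
tool_pos: [0.4652, -0.051, 0.0239]
orientation: [3.14, -0.001, 0.923]
ft_force: [-0.1, 0.5, 3.6]
grip_width: 0.456
grasp_force: 62.3
```

>>> carry_out --deltas "0 0 0 0; 0 0 0 0; 0 0 0 0" --claw 60

```text
t: 19.85
tool_pos: [0.4646, -0.051, 0.0232]
orientation: [-3.141, 0.0, 0.923]
ft_force: [-0.2, -0.6, -0.2]
grip_width: 0.706
grasp_force: 0.0
```

>>> carry_out --deltas "0 0 1 0; 0 0 2.5 0; 0.6 -0.5 3 -2; 1.7 -1.4 3 -4; 2.8 -2.3 3 -6; 3.8 -3.1 3 -8; 4.38 -3.7 3 -10; 4.38 -3.7 2.6 -12; 4.38 -3.7 2.6 -14; 4.38 -3.7 2.6 -16"

```text
t: 21.1
tool_pos: [0.6393, -0.1987, 0.1263]
orientation: [3.141, 0.002, -0.479]
ft_force: [0.2, 0.1, -0.1]
grip_width: 0.703
grasp_force: 0.0
```

```bash
python3 - <<'E'
from h import *
s=ctrl.get_state();print({k:np.round(s[k],4) for k in("t","tool_pos","orientation","ft_force","grip_width","joints")})
t=shot("top","top6");c=shot("scene","scene6")
a=cv2.resize(t[140:260,120:270],None,fx=3,fy=3,interpolation=2);b=cv2.resize(c[225:325,160:300],None,fx=2.5,fy=3.6,interpolation=2)
crop(np.hstack([a,b]),"m6",0,0,800,360,1)
E
```

```text
{'t': np.float64(21.1), 'tool_pos': array([ 0.6393, -0.1987,  0.1263]), 'orientation': array([ 3.1415e+00,  1.9000e-03, -4.7870e-01]), 'ft_force': array([ 0.2133,  0.0524, -0.0811]), 'grip_width': np.float64(0.7033), 'joints': array([ 0.1067,  0.7651,  0.2962,  1.4831, -0.2546,  0.9333, -1.572 ])}
```

View pics/m6.png

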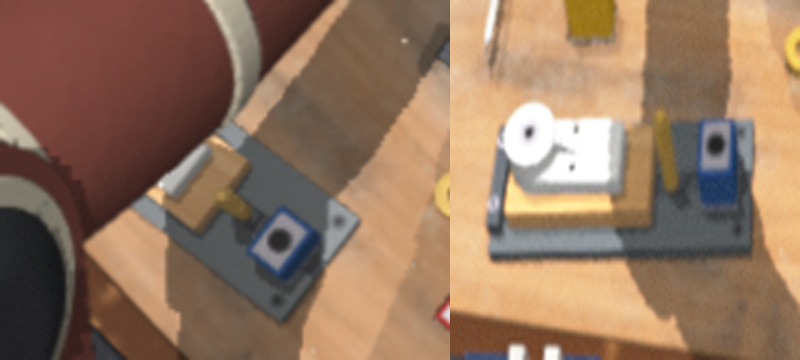

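```bash
python3 - <<'E'
from h import *
def blob(im,box,f):
    x0,y0,x1,y1=box;h=cv2.cvtColor(im[y0:y1,x0:x1],cv2.COLOR_RGB2HSV).astype(int);m=f(h).astype(np.uint8)
    n,l,st,c=cv2.connectedComponentsWithStats(m);k=1+np.argmax(st[1:,4]);ys,xs=np.nonzero(l==k);return np.c_[xs+x0,ys+y0],c[k]+[x0,y0]
t6,s6=np.load("pics/top6.npy"),np.load("pics/scene6.npy");t0,s0=np.load("pics/top0.npy"),np.load("pics/scene0.npy")
dark=lambda h:(h[...,2]<80)
_,a=blob(s6,(233,254+5,245,272),dark) if 0 else blob(s6,(234,258,248,274),dark)
_,b=blob(t6,(206,212,220,228),dark)
print("bore px",a,b)
p,m=tri(a,b);print("bore",p*1e3,m*1e3, plane("top",[b],.049)*1e3, plane("scene",[a],.049)*1e3)
br=lambda h:(h[...,0]>12)&(h[...,0]<32)&(h[...,1]>110)&(h[...,2]>60)
for im,n,box in((t0,"top",(188,198,210,222)),(s0,"scene",(238,250,256,282))):
    q,_=blob(im,box,br);vx,vy,cx,cy=cv2.fitLine(q.astype(np.float32),2,0,.01,.01).ravel();d=np.array([vx,vy]);k=(q-[cx,cy])@d
    e=np.array([[cx,cy]+d*k.min(),[cx,cy]+d*k.max()]);print(n,len(q),e)
    print("  tip@80",plane(n,e,.08)[:,:2]*1e3," base@12",plane(n,e,.012)[:,:2]*1e3)
for X in([.4909,-.0174],[.4912,-.0179]):
    for n in P: print(n,proj(n,[[*X,.012],[*X,.08]]).round(1).tolist())
E
```

```text
bore px [242.5 273. ] [212.74358974 219.74358974]
bore [484.57863004 -26.29257915  11.43657379] 45.33468221253928 [[465.01134917 -51.44898259  49.        ]] [[477.23353719  -1.27552419  49.        ]]
top 68 [[191.62630486 203.53111257]
 [202.07994556 210.88637783]]
  tip@80 [[492.74424114 -15.36080545]
 [478.27427074 -36.20869382]]  base@12 [[503.92600801   0.6775367 ]
 [488.3791457  -21.72190442]]
scene 123 [[242.96488474 254.74693182]
 [248.60632525 277.09935868]]
  tip@80 [[493.60106227 -17.72120831]
 [441.41239591   2.04679971]]  base@12 [[541.81265872 -36.63553708]
 [484.69549643 -15.00071479]]
scene [[248.0, 274.6], [243.5, 255.7]]
top [[200.0, 209.7], [192.6, 204.5]]
scene [[248.1, 274.4], [243.7, 255.5]]
top [[200.3, 209.5], [192.9, 204.3]]
```

>>> carry_out --deltas "0.03 0 0 -1.7; 0.03 0 -1 -1.7; 0.03 0 -2 -1.7; 0.03 0 -2.8 -1.7; 0.03 0 -3.1 -1.7; 0.03 0 -3.1 -1.7; 0.03 0 -3.1 -1.7"

```text
t: 22.08
tool_pos: [0.6422, -0.1995, 0.005]
orientation: [-3.141, -0.003, -0.621]
ft_force: [-0.7, 0.6, 0.8]
grip_width: 0.701
grasp_force: 0.0
```

>>> carry_out --deltas "0 0 0 0; 0 0 0 0; 0 0 0 0; 0 0 0 0; 0 0 0 0" --claw 25

```text
t: 22.7
tool_pos: [0.6421, -0.1992, 0.0051]
orientation: [-3.14, -0.002, -0.621]
ft_force: [-0.9, 0.8, 5.2]
grip_width: 0.373
grasp_force: 60.2
```

>>> carry_out --deltas "0 0 1.5 0; 0 0 3 1; -0.5 0.5 3.2 3; -1.2 1.4 3.2 5; -1.9 2.3 3.2 7; -2.6 3.1 3.2 9; -3.3 3.9 3.2 11; -3.79 4.53 3.2 13; -3.79 4.53 3.2 15; -3.79 4.53 3.2 17"

```text
t: 23.95
tool_pos: [0.4887, -0.0174, 0.1312]
orientation: [-3.141, 0.001, 0.869]
ft_force: [0.0, 0.6, -2.4]
grip_width: 0.376
grasp_force: 60.7
```

>>> carry_out --deltas "0 0 0 0.7; 0 0 -0.4 0.7; 0 0 -0.75 0.7; 0 0 -0.75 0.7; 0 0 -0.75 0.7"

```text
t: 24.58
tool_pos: [0.4896, -0.0178, 0.1014]
orientation: [3.141, -0.0, 0.923]
ft_force: [-0.4, 0.4, -2.2]
grip_width: 0.377
grasp_force: 60.7
```

```bash
python3 - <<'E'
from h import *
s=ctrl.get_state();print({k:np.round(s[k],4) for k in("t","tool_pos","orientation","ft_force","grip_width","joints")})
t=shot("top","top7");c=shot("scene","scene7")
a=cv2.resize(t[140:260,120:270],None,fx=3,fy=3,interpolation=2);b=cv2.resize(c[225:325,160:300],None,fx=2.5,fy=3.6,interpolation=2)
crop(np.hstack([a,b]),"m7",0,0,800,360,1)
E
```

```text
{'t': np.float64(24.575), 'tool_pos': array([ 0.4896, -0.0178,  0.1014]), 'orientation': array([ 3.1415, -0.    ,  0.9234]), 'ft_force': array([-0.4006,  0.3526, -2.1521]), 'grip_width': np.float64(0.3775), 'joints': array([ 0.0479,  0.5589, -0.0822,  2.0206,  0.0815,  0.5649, -0.7381])}
```

View pics/m7.png

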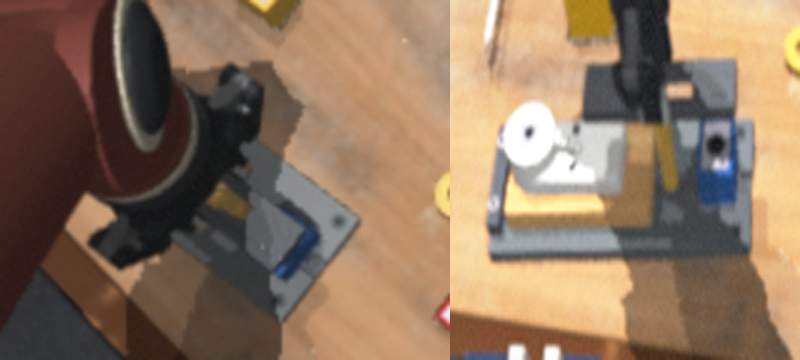

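>>> carry_out --deltas "0 0 -0.2 0; 0 0 -0.4 0; 0 0 -0.6 0; 0 0 -0.6 0"

```text
t: 25.18
tool_pos: [0.4888, -0.0178, 0.0764]
orientation: [-3.14, 0.001, 0.923]
ft_force: [-0.1, -0.3, -2.0]
grip_width: 0.373
grasp_force: 60.7
```

>>> carry_out --deltas "0 0 -0.2 0; 0 0 -0.4 0; 0 0 -0.52 0; 0 0 -0.52 0; 0 0 -0.52 0"

```text
t: 25.8
tool_pos: [0.4896, -0.0178, 0.0566]
orientation: [3.141, -0.0, 0.923]
ft_force: [0.3, -0.2, -2.2]
grip_width: 0.375
grasp_force: 60.7
```

>>> carry_out --deltas "0 0 -0.06 0; 0 0 -0.06 0; 0 0 -0.06 0"

```text
t: 26.18
tool_pos: [0.4894, -0.0178, 0.0542]
orientation: [-3.142, -0.0, 0.923]
ft_force: [-0.2, -0.4, -2.8]
grip_width: 0.371
grasp_force: 60.7
```

>>> carry_out --deltas "0 0 0 0; 0 0 0 0; 0 0 0 0" --claw 60

```text
t: 26.55
tool_pos: [0.4897, -0.0178, 0.0543]
orientation: [3.141, -0.0, 0.923]
ft_force: [0.5, -0.3, -1.2]
grip_width: 0.709
grasp_force: 0.0
```

>>> carry_out --deltas "0 0 1 0; 0 0 2 0; 0.1 -1.2 2 0; 0.2 -2.5 2 0; 0.3 -3.74 2 0; 0.3 -3.74 2 0; 0.3 -3.74 2 0"

```text
t: 27.42
tool_pos: [0.5013, -0.1666, 0.134]
orientation: [-3.141, -0.001, 0.924]
ft_force: [0.2, 0.7, -0.1]
grip_width: 0.703
grasp_force: 0.0
```

```bash
python3 - <<'E'
from h import *
s=ctrl.get_state();print({k:np.round(s[k],4) for k in("t","tool_pos","orientation","ft_force","grip_width","joints")})
t=shot("top","top8");c=shot("scene","scene8")
a=cv2.resize(t[140:260,120:270],None,fx=3,fy=3,interpolation=2);b=cv2.resize(c[225:325,160:300],None,fx=2.5,fy=3.6,interpolation=2)
crop(np.hstack([a,b]),"m8",0,0,800,360,1)
E
```

```text
{'t': np.float64(27.425), 'tool_pos': array([ 0.5013, -0.1666,  0.134 ]), 'orientation': array([-3.1406e+00, -7.0000e-04,  9.2350e-01]), 'ft_force': array([ 0.1721,  0.7248, -0.1245]), 'grip_width': np.float64(0.7027), 'joints': array([ 0.3497,  0.5528, -0.1042,  1.8877,  0.0827,  0.7058, -0.4493])}
```

View pics/m8.png

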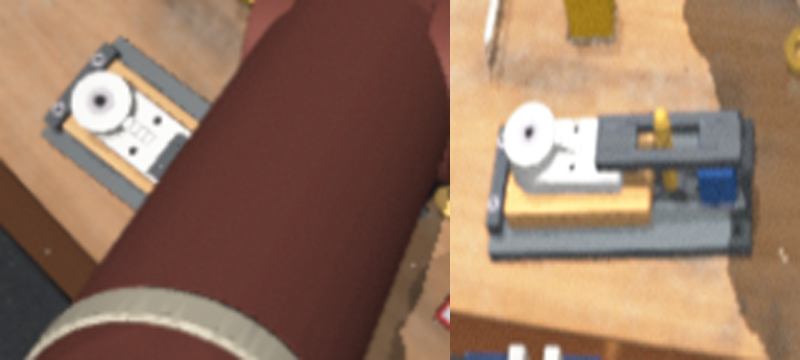

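```bash
python3 - <<'E'
from h import *
for n,box in(("top",(258,190,290,222)),("scene",(288,225,316,252))):
    im=np.load(f"pics/{n}0.npy");x0,y0,x1,y1=box;h=cv2.cvtColor(im[y0:y1,x0:x1],cv2.COLOR_RGB2HSV).astype(int)
    m=((h[...,0]>19)&(h[...,0]<32)&(h[...,1]>95)).astype(np.uint8)
    c=max(cv2.findContours(m,0,1)[0],key=cv2.contourArea);e=cv2.fitEllipse(c);print(n,m.sum(),e)
    print(plane(n,[np.array(e[0])+[x0,y0]],.008)*1e3)
E
```

```text
top 138 ((14.749773025512695, 14.301191329956055), (14.796875953674316, 15.07308292388916), 152.1953125)
[[ 501.98157118 -167.97241573    8.        ]]
scene 132 ((13.141255378723145, 13.109405517578125), (12.655902862548828, 14.347748756408691), 80.41024017333984)
[[ 501.49646151 -166.11754648    8.        ]]
```

>>> carry_out --deltas "0 0 -1 0; 0 0 -2 0; 0 0 -3 0; 0 0 -3.27 0; 0 0 -3.27 0; 0 0 -3.27 0"

```text
t: 28.28
tool_pos: [0.5027, -0.1673, 0.0048]
orientation: [3.139, -0.001, 0.924]
ft_force: [0.3, 0.4, -0.6]
grip_width: 0.704
grasp_force: 0.0
```

>>> carry_out --deltas "0 0 0 0; 0 0 0 0; 0 0 0 0; 0 0 0 0" --claw 28

```text
t: 28.78
tool_pos: [0.5023, -0.1676, 0.0052]
orientation: [3.139, -0.001, 0.923]
ft_force: [-1.1, 0.3, 8.9]
grip_width: 0.371
grasp_force: 58.7
```

>>> carry_out --deltas "0 0 1.4 0; 0 0 2.8 0; -0.1 1.2 2.8 0; -0.2 2.4 2.8 0; -0.295 3.74 2.8 0; -0.295 3.74 2.5 0; -0.295 3.74 2.35 0; -0.295 3.74 2.35 0; -0.295 3.74 2.35 0"

```text
t: 29.9
tool_pos: [0.4899, -0.0193, 0.0974]
orientation: [3.141, 0.0, 0.921]
ft_force: [-0.4, 0.4, -1.1]
grip_width: 0.371
grasp_force: 59.5
```

```bash
python3 - <<'E'
from h import *
s=ctrl.get_state();print({k:np.round(s[k],4) for k in("t","tool_pos","orientation","ft_force","grip_width","joints")})
t=shot("top","top9");c=shot("scene","scene9")
a=cv2.resize(t[160:240,160:240],None,fx=4.5,fy=4.5,interpolation=2);b=cv2.resize(c[225:305,200:290],None,fx=4.5,fy=4.5,interpolation=2)
crop(np.hstack([a,b]),"m9",0,0,800,360,1)
p=s["tool_pos"];print(p)
for n in P: print(n,proj(n,[p,p+[0,0,.004],[.4905,-.018,.08]]))
E
```

```text
{'t': np.float64(29.9), 'tool_pos': array([ 0.4899, -0.0193,  0.0974]), 'orientation': array([3.1411e+00, 2.0000e-04, 9.2060e-01]), 'ft_force': array([-0.4436,  0.445 , -1.1082]), 'grip_width': np.float64(0.3712), 'joints': array([ 0.0476,  0.5659, -0.0779,  2.0232,  0.0802,  0.555 , -0.7366])}
[ 0.48986112 -0.01926239  0.09740143]
scene [[243.4030781  250.34930396]
 [243.12284893 249.13320718]
 [243.90018198 255.65928779]]
top [[191.5204799  203.54299047]
 [191.0381762  203.20192481]
 [192.93730179 204.67021929]]
```

View pics/m9.png

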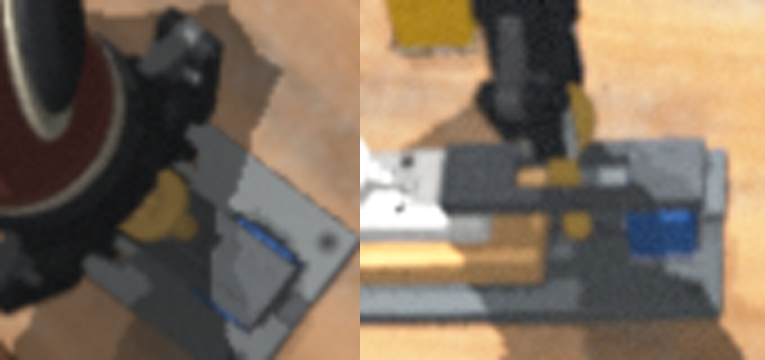

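>>> carry_out --deltas "0 0 1 2; 0 0 1 4; 0 0 1 6; 0 0 1 8; 0 0 1 10; 0 0 1 12; 0 0 1 14; 0 0 1 16; 0 0 1 17; 0 0 1 17"

```text
t: 31.25
tool_pos: [0.4897, -0.0185, 0.1374]
orientation: [-3.142, 0.0, 2.405]
ft_force: [-0.3, 0.4, -0.3]
grip_width: 0.374
grasp_force: 59.7
```

```bash
python3 - <<'E'
from h import *
s=ctrl.get_state();p=s["tool_pos"]
t=shot("top","top10");c=shot("scene","scene10")
q=proj("scene",[p])[0];r=proj("top",[p])[0];print(p,s["orientation"],s["grip_width"],q,r)
u,v=q.astype(int);U,V=r.astype(int);print(u,v,U,V)
a=cv2.resize(c[v-30:v+30,u-30:u+30],None,fx=6.6,fy=6.6,interpolation=2);b=cv2.resize(t[V-30:V+30,U-30:U+30],None,fx=6.6,fy=6.6,interpolation=2)
im=cv2.convertScaleAbs(np.hstack([a,b]),alpha=1.6,beta=10)
crop(im,"m10",0,0,800,400,1)
E
```

```text
[ 0.48969298 -0.01845241  0.13737328] [-3.14158685e+00  1.11423682e-04  2.40455474e+00] 0.3737322276398637 [240.20680703 238.07019688] [186.06676692 200.09127811]
240 238 186 200
```

View pics/m10.png

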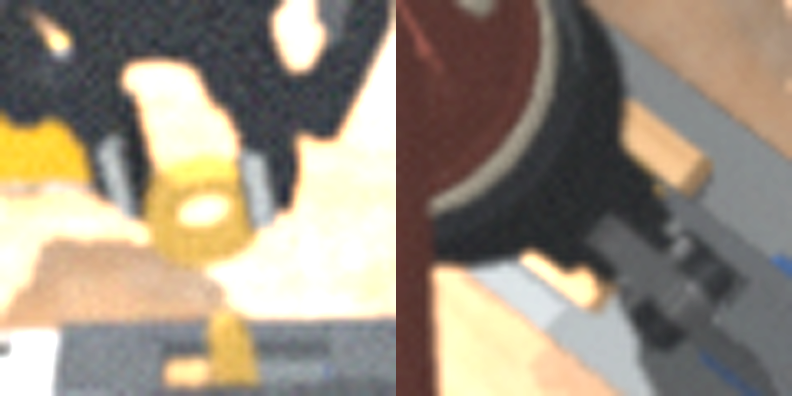

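```bash
python3 - <<'E'
from h import *
c=np.load("pics/scene10.npy");h=cv2.cvtColor(c,cv2.COLOR_RGB2HSV)
for y in range(226,252): print(y," ".join(f"{h[y,x,0]:2d}/{h[y,x,1]:3d}/{h[y,x,2]:3d}" for x in range(230,251,1))[:0]+" ".join(f"{h[y,x,1]:3d},{h[y,x,2]:3d}" for x in range(230,251)))
p=np.array([.4897,-.01845,.1374]);a=np.linspace(0,2*np.pi,8,endpoint=False)
for z in(-.005,.005):
    for r in(.008,.018): print(z,r,proj("scene",p+np.c_[r*np.cos(a),r*np.sin(a),0*a+z]).round(0).astype(int).tolist())
E
```

```text
226  55, 46 110,130 116,228 103,245 100,245 102,244 104,243 100,244 106,243 107,244 106,243 103,245 107,246 108,238 113,174  86, 86   0, 42  31, 41  34, 38  55, 42  13, 40
227  15, 33 110,111 117,205 110,239 105,243 107,243 106,241 113,242 109,242 110,241 110,242 106,244 104,245 106,243 109,205 101,121  34, 52  38, 40  61, 42  31, 41  43, 42
228  36, 28  94, 76 109,168 118,230 105,244 108,241 110,242 111,240 112,239 111,239 112,240 108,241 104,243 109,243 110,232 105,170  75, 88  19, 41  51, 40  26, 39   7, 35
229  38, 27  81, 57 115,146 115,228 109,244 106,244 107,242 105,241 110,238 111,241 112,239 108,241 105,242 106,242 106,241 108,187  97, 92  19, 41  47, 43  47, 38  40, 45
230  57, 27  33, 47 114,128 118,225 108,244 110,242 103,244 103,240 105,241 107,240 111,239 108,239 112,239 105,243 104,242 110,200  80,112  12, 65  26, 50  40, 45  30, 42
231  41, 25  15, 34 103,106 121,201 115,238 114,240 114,238 110,235 112,233 119,229 131,222 132,224 127,225 126,231 116,233 107,181  40,115  11, 94  17, 91  21, 74  29, 53
232  44, 29  18, 28  92, 75 113,162 125,222 124,231 126,224 135,216 
[... 3109 characters left out ...]
35  76,137  70,145  67,161  71,197  77,220  82,223  79,227  85,225  83,227  82,227  82,222
251  83,138  85,135  83,136  80,134  80,134  81,135  80,134  77,136  74,134  74,137  73,133  72,138  70,134  71,157  78,202  83,225  84,226  85,226  87,225  89,221  83,223
-0.005 0.008 [[238, 237], [237, 239], [237, 242], [240, 243], [243, 242], [245, 240], [244, 238], [242, 236]]
-0.005 0.018 [[236, 234], [231, 239], [233, 244], [238, 247], [246, 246], [250, 241], [248, 235], [243, 232]]
0.005 0.008 [[238, 234], [236, 236], [236, 239], [239, 240], [242, 239], [244, 237], [243, 234], [241, 233]]
0.005 0.018 [[235, 231], [231, 236], [232, 241], [238, 244], [245, 242], [249, 237], [248, 232], [242, 229]]
```

>>> carry_out --deltas "0.1 -1.2 0 -2; 0.2 -2.4 0 -4; 0.295 -3.74 0 -6; 0.295 -3.74 -1 -8; 0.295 -3.74 -2 -10; 0.295 -3.74 -2.7 -12; 0.295 -3.74 -2.7 -14; 0.295 -3.74 -2.7 -16; 0.295 -3.74 -2.7 -17; 0.295 -3.74 -2.7 -17"

```text
t: 32.6
tool_pos: [0.5018, -0.1672, 0.0294]
orientation: [3.141, 0.0, 0.924]
ft_force: [0.0, -0.2, -0.2]
grip_width: 0.374
grasp_force: 59.7
```

>>> carry_out --deltas "0 0 -0.05 0; 0 0 -0.1 0; 0 0 -0.1 0"

```text
t: 32.98
tool_pos: [0.5013, -0.1674, 0.0251]
orientation: [-3.141, 0.0, 0.923]
ft_force: [0.1, 1.3, -0.8]
grip_width: 0.372
grasp_force: 59.7
```

>>> carry_out --deltas "0 0 -0.06 0; 0 0 -0.12 0; 0 0 -0.12 0"

```text
t: 33.35
tool_pos: [0.5013, -0.1673, 0.0202]
orientation: [-3.141, 0.0, 0.923]
ft_force: [-0.1, -0.2, -1.0]
grip_width: 0.37
grasp_force: 59.7
```

>>> carry_out --deltas "0 0 -0.06 0; 0 0 -0.12 0; 0 0 -0.12 0"

```text
t: 33.72
tool_pos: [0.5013, -0.1673, 0.0154]
orientation: [-3.141, 0.0, 0.923]
ft_force: [-0.4, -0.3, -0.7]
grip_width: 0.369
grasp_force: 59.7
```

>>> carry_out --deltas "0 0 -0.05 0; 0 0 -0.1 0; 0 0 -0.1 0"

```text
t: 34.1
tool_pos: [0.5013, -0.1673, 0.0115]
orientation: [-3.141, 0.0, 0.923]
ft_force: [0.3, 0.4, -1.6]
grip_width: 0.374
grasp_force: 59.7
```

>>> carry_out --deltas "0 0 -0.05 0; 0 0 -0.1 0; 0 0 -0.1 0"

```text
t: 34.48
tool_pos: [0.5013, -0.1673, 0.0075]
orientation: [-3.141, 0.0, 0.923]
ft_force: [0.1, 0.0, -0.6]
grip_width: 0.371
grasp_force: 59.7
```

>>> carry_out --deltas "0 0 1.4 0; 0 0 2.6 0; -0.1 1.2 2.6 0; -0.2 2.4 2.6 0; -0.27 3.73 2.6 0; -0.27 3.73 2.4 0; -0.27 3.73 2.25 0; -0.27 3.73 2.25 0; -0.27 3.73 2.25 0"

```text
t: 35.6
tool_pos: [0.4908, -0.0197, 0.0977]
orientation: [3.141, 0.0, 0.921]
ft_force: [0.4, -0.4, -0.9]
grip_width: 0.374
grasp_force: 59.9
```

>>> carry_out --deltas "0 0 -0.15 0; 0 0 -0.3 0; 0 0 -0.4 0; 0 0 -0.4 0"

```text
t: 36.1
tool_pos: [0.4904, -0.0181, 0.0813]
orientation: [-3.141, 0.001, 0.923]
ft_force: [0.3, -0.8, -0.5]
grip_width: 0.377
grasp_force: 59.9
```

>>> carry_out --deltas "0 0 -0.1 0; 0 0 -0.2 0; 0 0 -0.3 0; 0 0 -0.33 0; 0 0 -0.33 0"

```text
t: 36.72
tool_pos: [0.4906, -0.0182, 0.0684]
orientation: [-3.141, 0.0, 0.923]
ft_force: [-0.1, 0.2, -0.7]
grip_width: 0.37
grasp_force: 59.9
```

>>> carry_out --deltas "0 0 -0.05 0; 0 0 -0.05 0; 0 0 -0.05 0"

```text
t: 37.1
tool_pos: [0.4906, -0.0182, 0.0665]
orientation: [-3.142, -0.0, 0.923]
ft_force: [0.2, 0.9, 0.6]
grip_width: 0.372
grasp_force: 59.9
```

>>> carry_out --deltas "0 0 0 0; 0 0 0 0; 0 0 0 0" --claw 60

```text
t: 37.48
tool_pos: [0.4907, -0.0182, 0.0666]
orientation: [3.141, -0.0, 0.923]
ft_force: [-0.2, 0.1, 0.0]
grip_width: 0.705
grasp_force: 0.0
```

>>> carry_out --deltas "0 0 1 0; 0 0 2 0; 0 0 3 0; 0.8 -1.4 3 0; 1.8 -2.8 3 0; 2.5 -4.2 3 0; 3 -5.6 3 0; 3 -7 3 0; 3 -7 3 0; 3 -7 3 0"

```text
t: 38.72
tool_pos: [0.6104, -0.2975, 0.186]
orientation: [-3.14, -0.001, 0.923]
ft_force: [0.3, 0.5, 0.2]
grip_width: 0.703
grasp_force: 0.0
```

```bash
python3 - <<'E'
from h import *
t=shot("top","top11");c=shot("scene","scene11")
for n,im in(("top",t),("scene",c)):
    q=proj(n,[[.4905,-.018,.071]])[0];u,v=q.astype(int);x0,y0=u-16,v-16
    h=cv2.cvtColor(im[y0:y0+32,x0:x0+32],cv2.COLOR_RGB2HSV).astype(int)
    m=((h[...,0]>15)&(h[...,0]<32)&(h[...,1]>95)&(h[...,2]>70)).astype(np.uint8)
    print(n,"pred top centre",q-[x0,y0]); print("\n".join("".join(".#"[k] for k in r) for r in m))
    k=max(cv2.findContours(m,0,1)[0],key=cv2.contourArea);e=cv2.fitEllipse(k);print(e,plane(n,[np.array(e[0])+[x0,y0]],.068)*1e3)
E
```

```text
top pred top centre [16.97516368 16.40252209]
..............######............
..............#..####...........
..............#...#####.........
..............##..######........
................#########.......
.................###..##.#......
..................###..##.......
...................######.......
................########........
.............###########........
............#############.......
...........###############......
..........################......
.........##################.....
.........##################.....
.........###################....
.........###################....
.........###################....
##.......##################.....
##.......##################.....
#####.....#################.....
#####.....#################.....
..#####...#################.....
...#####..################......
....#####.###############.......
.....####.....#########.........
.......#........................
................................
................................
................................
................................
...............................
[... 698 characters left out ...]
....#################......
........##################......
........##################......
.......###################......
.......###################......
.......###################......
........#################.......
.......##################.......
........################........
...........############.........
............#########...........
..............#####.............
................................
................................
................................
..................####..........
....###...#.##...######.........
((16.338720321655273, 17.84819793701172), (15.826879501342773, 18.51148796081543), 68.41928100585938) [[489.5095046  -16.47738641  68.        ]]
```

```bash
python3 -c "
from cell import ctrl
print(ctrl.close_job())"
```

```text
the job is handed in; nothing more can be done
None
```

The job is handed in at about 39 s of the 115 s allowed, with board, arm, blue 37 mm block, strap and washer all placed; I measured the washer sitting about centred on the stud, but the verdict wasn't shown, and I didn't check the strap's level or whether the spectacles moved.

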